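# Mesh a range knob with a splined spindle and hold it pressed in

## Robot

A 6-joint arm with a two-finger parallel gripper is mounted at the origin on the work surface. World frame = base frame: x ahead of the robot, y to its left, z up, the work surface at z = 0. Lengths are in m, angles in rad, forces in N, time in s.
With the tool pointing down it reaches from about 0.275 to 0.875 m from the base axis. Payload 12.5 kg.
Tool frame: the origin (TCP) lies at the very end of the fingers, on their centre line; the grasp point (between the pads) lies 19 mm behind it; x points along the fingers, y is the direction in which the jaws open and shut, and the axes are right-handed (so a half turn about x gives the same grasp; the last joint's range is limited). The gripper opens to 85 mm and grips with 20 to 120 N. Pads are 22 mm wide; open, the fingers measure 114 mm over their backs; the gripper's body (76 mm by 85 mm) begins 54 mm behind the grasp point. The pads swing forward as they close: fully open they stand 13 mm farther back than shut.
Start: joints at [1.06, 0.351, 1.652, -0, 1.139, -0.085], TCP at [0.227, 0.501, 0.231] pointing down, gripper open.
Joint ranges: [-2.75, 2.75], [-0.79, 2.1], [0.01, 2.65], [-1.57, 4.71], [0.07, 3.14], [-2.87, 2.87]. Speed limits (rad/s): [2.22, 2.22, 2.79, 3.14, 3.14, 3.14].

## Interface

Orientations are given as a 3x3 rotation matrix whose columns are the frame's x, y, z axes.
In Python, from bench import manip gives the robot as it stands. Calls block until the motion is done:
- manip.move_ptp(position, orientation): joint-space move of the TCP to a pose.
- manip.move_l(position, attitude=None, max_speed=0.15): straight line of the TCP; attitude=None keeps the orientation; max_speed is the mean speed in m/s.
- manip.move_j(angles): joint-space move.
- manip.set_gripper(opening, effort=None): opening from 0.0 (shut) to 1.0 (fully open); effort is the grip in N (None keeps the last); returns when the fingers have stopped.
- manip.dwell(seconds).
- manip.inverse_kinematics(position, orientation): joint angles nearest the present ones, or None.
- manip.grab_frame(name): name is "side" or "top"; returns (picture, depth): 420x560x3 uint8, red, green, blue; 420x560 float32, m along the optical axis (not along the pixel's ray), 0 where there is no reading.
- manip.get_calibration(name): a dict with "camera_matrix" (3x3 intrinsics, pixels), "R" (3x3) and "t" (3): a world point X has camera coordinates R X + t. Camera axes: x right, y down, z forward; pixel columns grow to the right and rows downward; lengths in m; the calibration is good to about 2 mm. A picture is of the moment at which its call begins. get_calibration takes no time and is no camera call.
A pose or a line that the arm cannot do raises manip.Unreachable and nothing moves.
- manip.sign_off(): hands the job in, once; it reports no verdict.
Trained networks look in the newest picture that a camera, given by its name, has taken for a name from the list of things; names that differ only in an ending like _2 or _b are one class to them, and where a whole thing is asked for, a point or a joint stands for the part that bears it (a point fixed in the world has none). Each returns a list of dicts, best first, with "confidence" (0 to 1); they miss things now and then, are a little off and sometimes report something else, mostly with a low value. They report only what shows in the picture. A call takes as long as a camera call. They do not tell look-alikes from the thing itself.
- manip.look_for(camera, name): "at" ([x, y, z] in m, in world coordinates, good to about 4 mm: the middle of the surface that is visible of it).
Readings, each from a call of its own:
- manip.current_time(): time.
- manip.current_qpos(): joint angles.
- manip.current_joint_vel(): joint speeds.
- manip.current_joint_torque(): joint torques, N m.
- manip.current_ee_pos(): TCP position.
- manip.current_tcp_rot(): TCP orientation.
- manip.current_force(): force on the tool from outside, world axes, zero at the start.
- manip.current_ft_torque(): the same for the moment, N m.
- manip.current_grip_width(): opening from 0.0 (shut) to 1.0 (fully open).
Only numpy, scipy, OpenCV 4.12 (cv2) and the standard library are available. Lean on these libraries where they do the work, as an engineer would, in place of code of your own. Each camera call takes 0.05 s, during which the arm holds its last target.

## Task

Pick up the blue oblong range knob and fit it, socket down, on the brass splined spindle of the instrument that lies on its back: turn the knob until its grooves mesh with the four teeth and slide it fully home. Then keep pressing, so that the spindle is pushed all the way down against its spring, and finish while still gripping the knob and holding it down; do not let go. Leave the other things on the bench where they are.

Things in the scene. Friction and masses are not known exactly. Their poses are not given: they have to be found in the camera images.
- knob_center (a point): Centre, half-way up, of the loose blue range knob (50 to 100 g): a solid oblong block 54 mm long (its x), 32 mm wide (its y), 46 mm tall (its z), with a white pointer line on top towards its -x end. It stands upright, socket down, on the bench mat (top of the mat 3 mm above the work surface). Grip it across the 32 mm width.
- knob_mouth (a point): Centre of the knob's underside and of its socket's mouth, 23 mm below its centre; axes as the knob's. The socket is a cross of two grooves along the knob's x and y, each 8.5 mm wide, 27 mm from end to end and 22 mm deep; so it fits the spindle in any of four positions a quarter turn apart.
- spindle_tip (a point): Top of the brass spindle, which points straight up, 46 mm out of the panel. Its four teeth lie along this frame's x and y: 24 mm over opposite teeth, 6 mm thick, with roof-shaped ends, ridges 6 mm below the tip. A pilot cone in the middle is 4 mm wide at the tip, 9 mm at 6 mm below. Fully home, the tip touches the socket's floor: the knob's underside is then 22 mm below the tip.
- spindle (a joint): How far the spindle is pushed down into the instrument, in m: 0 out, 0.008 at its stop. A spring pushes it out: about 4 N to start, 8 N at the stop. The spindle is stiff to turn; its angle to the case differs from start to start.
- instrument: The fixed instrument case on its back, 226 by 266 mm and 90 mm tall, aluminium panel up, about 93 mm above the work surface; origin at the centre of its underside. The spindle stands 15 mm towards its -x and 55 mm towards its +y from the centre, in a dark bushing 34 mm wide, 6 mm high. Other fittings on the panel are at most 16 mm high.
- round_knob: Bystander: loose round black knob, 40 mm wide, 26 mm tall; origin at the centre of its underside.
- relay: Bystander: loose cream relay block with a copper plate on top, 28 by 36 by 36 mm; origin at the centre of its underside.
- spool: Bystander: solder spool standing on its flange, 60 mm wide, 46 mm tall; origin under its centre.
- meter: Bystander: dark handheld meter lying on its back, 170 by 82 by 42 mm; origin under its centre.
- screwdriver: Bystander: screwdriver with an orange handle, lying flat; origin near its middle.
Mind the look-alikes: they are no part of the job. There is more than one size of the part that bears knob_center; the job needs the smallest.

How it is judged:
By the outcome, as a careful person would: the job done as asked, in the order asked, and still so for the second after the job is handed in, while the arm keeps its last pose, push and grip.
It also fails if it takes over 35 s, if anything falls off the work surface, if the arm or the gripper's body presses on something with over 40 N, if the wrist force passes 120 N, or if a joint passes its speed limit or range.

## Working session

There is one attempt and no reset: what is moved stays moved. The work goes in short steps, each a Python script; the robot and the scene stay as the last script left them, time stands still between calls to the robot, and variables do not carry over. Pictures are saved under pics/ and viewed, and the job is handed in when it is done.

```bash
mkdir -p pics; ls; python3 - <<'E'
from bench import manip
import cv2,numpy as np
for n in("top","side"):
    p,d=manip.grab_frame(n); cv2.imwrite(f"pics/{n}0.png",p[:,:,::-1]); np.savez(f"{n}0.npz",p=p,d=d)
    c=manip.get_calibration(n); print(n,c)
    for k in("knob_center","spindle_tip"):
        for r in manip.look_for(n,k): print(k,r)
print(manip.current_time(),manip.current_tcp_rot(),manip.current_force())
E
```

```text
pics
top {'camera_matrix': array([[543.43622937,   0.        , 279.51861532],
       [  0.        , 543.43622937, 211.88464948],
       [  0.        ,   0.        ,   1.        ]]), 'R': array([[ 0.00154995, -0.99997387,  0.00706096],
       [-0.9959574 , -0.00217782, -0.08980042],
       [ 0.08981345, -0.00689323, -0.99593475]]), 't': array([-0.03010456,  0.53327662,  1.84864474])}
knob_center {'at': [0.3325, -0.2393, 0.0697], 'confidence': 0.8}
knob_center {'at': [0.5594, -0.3721, 0.0704], 'confidence': 0.72}
knob_center {'at': [0.4478, -0.3055, 0.0527], 'confidence': 0.49}
side {'camera_matrix': array([[379.61554108,   0.        , 277.61957082],
       [  0.        , 379.61554108, 213.2242905 ],
       [  0.        ,   0.        ,   1.        ]]), 'R': array([[ 0.99889384, -0.0420716 ,  0.0210019 ],
       [-0.00760199, -0.58524792, -0.81081877],
       [ 0.04640376,  0.80976222, -0.58492037]]), 't': array([-0.55662937,  0.07598797,  1.15333418])}
knob_center {'at': [0.5521, -0.3915, 0.0586], 'confidence': 0.87}
knob_center {'at': [0.449, -0.3259, 0.0466], 'confidence': 0.85}
knob_center {'at': [0.3363, -0.2605, 0.0539], 'confidence': 0.75}
spindle_tip {'at': [0.4919, 0.1973, 0.1179], 'confidence': 0.63}
0.3 [[-1.76123090e-04  4.13081817e-01  9.10693901e-01]
 [-2.74315383e-04  9.10693861e-01 -4.13081852e-01]
 [-9.99999947e-01 -3.22570598e-04 -4.70795199e-05]] [ 0.28652247  0.5447621  -0.0715265 ]
```

View pics/top0.png

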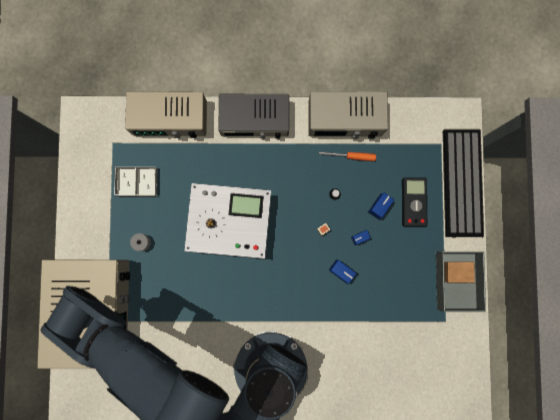

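View pics/side0.png

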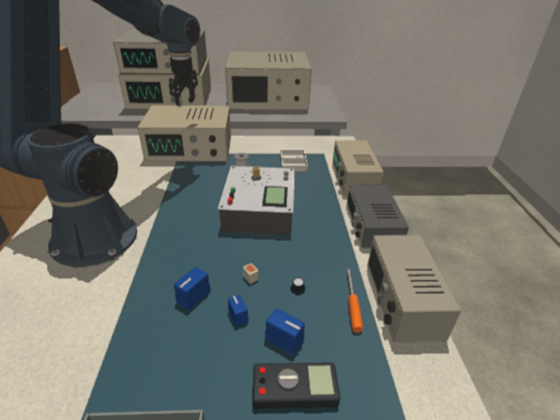

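```bash
cat > h.py <<'E'
import numpy as np,cv2
from bench import manip
def cloud(n,p,d):
    c=manip.get_calibration(n);K=c["camera_matrix"]
    v,u=np.mgrid[0:420,0:560]
    X=np.stack([(u-K[0,2])/K[0,0]*d,(v-K[1,2])/K[1,1]*d,d],-1)
    return (X-c["t"])@c["R"]
E
python3 - <<'E'
from h import *
out=[]
for n,bx in(("top",[(345,222,35,30),(192,205,40,40)]),("side",[(220,285,40,45),(235,155,45,35)])):
    z=np.load(f"{n}0.npz");p,d=z["p"],z["d"];W=cloud(n,p,d)
    for x,y,w,h in bx: out.append(cv2.resize(p[y:y+h,x:x+w],(390,290),interpolation=cv2.INTER_CUBIC))
    b=(p[:,:,2].astype(int)>1.6*p[:,:,0])&(p[:,:,2].astype(int)>1.5*p[:,:,1])&(p[:,:,2]>60)
    nl,lab,st,ce=cv2.connectedComponentsWithStats(b.astype(np.uint8))
    for i in range(1,nl):
        if st[i,4]>60:
            P=W[lab==i]; P=P[P[:,2]>0.01]
            top=P[P[:,2]>P[:,2].max()-0.008]
            r=cv2.minAreaRect((top[:,:2]*1000).astype(np.float32))
            print(n,st[i],ce[i],'zmax',np.percentile(P[:,2],[50,90,100]),'rect mm',r,len(top))
            m=(lab==i)&(W[...,2]>P[:,2].max()-.008)
    if n=="top":
        m=(W[...,2]>.122)&(np.hypot(W[...,0]-.49,W[...,1]-.2)<.06);P=W[m]
        print("spindle",P.mean(0),P.max(0),P.min(0),len(P)); 
    else:
        m=(W[...,2]>.122)&(np.hypot(W[...,0]-.49,W[...,1]-.2)<.06);P=W[m]; print("spindle",P.mean(0),P.max(0),P.min(0),len(P))
    # panel
    m=(abs(W[...,2]-.093)<.006)&(np.hypot(W[...,0]-.49,W[...,1]-.15)<.22)
    r=cv2.minAreaRect((W[m][:,:2]*1000).astype(np.float32)); print("panel",r,np.median(W[m][:,2]))
cv2.imwrite("pics/z0.png",np.vstack([np.hstack(out[:2]),np.hstack(out[2:])])[:,:,::-1])
E
```

```text
top [369 193  25  26 299] [381.52173913 205.27759197] zmax [0.06815093 0.07429383 1.88923057] rect mm ((365.1343078613281, -16.199247360229492), (0.0, 0.0), 0.0) 4
top [352 230  18  15 145] [361.11724138 236.99310345] zmax [0.04849106 0.05452716 0.06378274] rect mm ((452.0774841308594, -309.9339599609375), (24.00782585144043, 28.903114318847656), 20.55410385131836) 10
top [329 260  27  24 302] [342.14900662 270.97682119] zmax [0.06812539 0.07424801 0.07951503] rect mm ((331.2685546875, -240.31280517578125), (74.62403869628906, 40.67389678955078), 55.368953704833984) 73
spindle [0.49009279 0.199479   0.13206538] [0.50056084 0.20957068 0.13883734] [0.48015835 0.19046146 0.12370855] 28
panel ((500.6006774902344, 144.07188415527344), (266.61456298828125, 226.0487060546875), 84.9242935180664) 0.09346737898929762
side [174 267  36  43 958] [192.07202505 288.18475992] zmax [0.05705241 0.06919603 0.0716028 ] rect mm ((331.937744140625, -244.61306762695312), (77.38973236083984, 44.733795166015625), 51.23537063598633) 395
side [228 295  20  32 418] [237.88516746 310.74401914] zmax [0.04692366 0.05004759 0.7479114 ] rect mm ((503.072265625, -912.8729248046875), (0.0, 0.0), 0.0) 3
side [ 265  309   39   46 1159] [284.05522002 331.16652286] zmax [0.06286321 0.06934792 0.7479114 ] rect mm ((503.072265625, -912.8729248046875), (0.0, 0.0), 0.0) 2
spindle [0.49048485 0.19472956 0.12992295] [0.500932   0.20574207 0.13740369] [0.48091938 0.18392885 0.12207548] 32
panel ((499.6036071777344, 143.01901245117188), (273.2751770019531, 226.06842041015625), 84.89549255371094) 0.09298512931212823
```

View pics/z0.png

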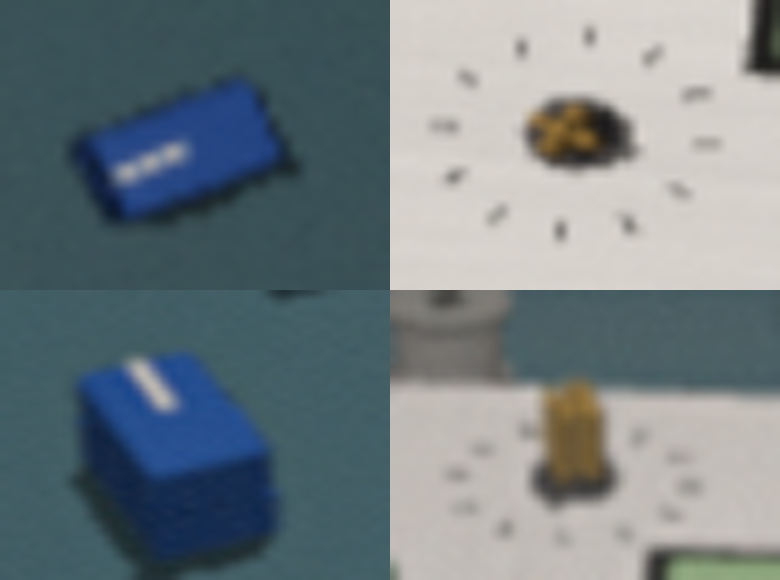

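```bash
cat > fit.py <<'E'
from h import *
from scipy.optimize import minimize
def proj(n,X):
    c=manip.get_calibration(n);K=c["camera_matrix"]
    q=(X@c["R"].T+c["t"])@K.T
    return q[:,:2]/q[:,2:]
S=10
def render(n,boxes,roi):
    x,y,w,h=roi; im=np.zeros((h*S,w*S),np.uint8)
    for B in boxes:
        uv=(proj(n,B)-[x-.5,y-.5])*S
        cv2.fillConvexPoly(im,cv2.convexHull(np.round(uv).astype(np.int32)),255)
    return cv2.resize(im,(w,h),interpolation=cv2.INTER_AREA)/255.
def box(cx,cy,yaw,lx,ly,z0,z1):
    c,s=np.cos(yaw),np.sin(yaw)
    return np.array([[cx+c*a*lx/2-s*b*ly/2,cy+s*a*lx/2+c*b*ly/2,z] for a in(-1,1) for b in(-1,1) for z in(z0,z1)])
E
python3 - <<'E'
from fit import *
I={n:np.load(f"{n}0.npz")["p"].astype(float) for n in("top","side")}
# knob
def blue(p): 
    m=(p[...,2]-p[...,0]*1.0-25)/50
    return np.clip(m,0,1)
roiK={"top":(345,222,35,30),"side":(220,285,36,45)}
T={}
for n,(x,y,w,h) in roiK.items():
    p=I[n][y:y+h,x:x+w]; m=blue(p); m=cv2.morphologyEx(m,cv2.MORPH_CLOSE,np.ones((3,3)));T[n]=m
    print(n,np.round(m[h//2,::2],1))
def cost(v,cams):
    c=0
    for n in cams:
        o=v[3:5] if (n=="side" and len(v)>3) else (0,0)
        c+=((render(n,[box(v[0]+o[0],v[1]+o[1],v[2],.054,.032,.003,.049)],roiK[n])-T[n])**2).sum()
    return c
for cams in(["top"],["side"],["top","side"]):
    best=None
    for a in np.radians(range(0,180,15)):
        r=minimize(cost,[.448,-.31,a],args=(cams,),method="Nelder-Mead",options=dict(initial_simplex=np.array([[.448,-.31,a],[.456,-.31,a],[.448,-.302,a],[.448,-.31,a+.2]])))
        if best is None or r.fun<best.fun:best=r
    print("knob",cams,best.x[:2],np.degrees(best.x[2]),best.fun)
# spindle
roiS={"top":(198,210,26,26),"side":(243,158,26,32)}
for n,(x,y,w,h) in roiS.items():
    p=I[n][y:y+h,x:x+w]; T[n]=np.clip((p[...,0]-p[...,2]-12)/45,0,1)
    cv2.imwrite(f"pics/m_{n}.png",cv2.resize(np.hstack([p[:,:,::-1],np.repeat(T[n][...,None]*255,3,2)]),None,fx=12,fy=12,interpolation=cv2.INTER_NEAREST))
def sp(x,y,a,n):
    b=[box(x,y,a,.024,.006,.099,.133),box(x,y,a+np.pi/2,.024,.006,.099,.133),box(x,y,a,.009,.009,.099,.133),box(x,y,a,.004,.004,.133,.139)]
    return render(n,b,roiS[n])
def cs(v,cams): return sum(((sp(*v,n)-T[n])**2).sum() for n in cams)
for cams in(["top"],["side"],["top","side"]):
    for a in np.radians(range(0,90,10)):
        r=min((minimize(lambda q:cs([q[0],q[1],a],cams),[.49,.198],method="Nelder-Mead",options=dict(initial_simplex=np.array([[.486,.196],[.494,.196],[.49,.203]])))for _ in[0]),key=lambda r:r.fun)
        print(cams,np.degrees(a),r.x,r.fun)
E
```

```text
top [0.1 0.1 0.1 0.2 0.9 1.  1.  1.  1.  1.  1.  1.  1.  0.1 0.1 0.1 0.1 0.1]
side [0.2 0.2 0.2 0.2 0.3 0.5 1.  1.  1.  1.  1.  1.  1.  1.  0.2 0.2 0.2 0.2]
knob ['top'] [ 0.44710752 -0.30744531] 114.57083208215327 16.128652210688198
knob ['side'] [ 0.44795058 -0.30580663] 111.53254586540199 81.90984590542101Traceback (most recent call last):
  File "<stdin>", line 21, in <module>
    res = _minimize_neldermead(fun, x0, args, callback, bounds=bounds,
                               **options)
    fxc = func(xc)
    fx = function(np.copy(x), *(wrapper_args + args))
  File "<stdin>", line 16, in cost
  File "fit.py", line 11, in render
    uv=(proj(n,B)-[x-.5,y-.5])*S
        ~~~~^^^^^
  File "fit.py", line 4, in proj
    c=manip.get_calibration(n);K=c["camera_matrix"]
ValueError: time passes only in moves, steps and waits
```

```bash
python3 - <<'E'
from bench import manip
import pickle; pickle.dump({n:manip.get_calibration(n) for n in("top","side")},open("cal.pkl","wb")); print(manip.current_time())
E
sed -i 's/from bench import manip/from bench import manip\nimport pickle;CAL=pickle.load(open("cal.pkl","rb"))/;s/manip.get_calibration(n)/CAL[n]/' h.py; sed -i 's/manip.get_calibration(n)/CAL[n]/' fit.py
cat > run1.py <<'E'
from fit import *
I={n:np.load(f"{n}0.npz")["p"].astype(float) for n in("top","side")}
T={}
roiK={"top":(345,222,35,30),"side":(220,285,36,45)}
for n,(x,y,w,h) in roiK.items():
    p=I[n][y:y+h,x:x+w]; m=np.clip((p[...,2]-1.6*p[...,0]-5)/15,0,1)
    m=cv2.morphologyEx(m,cv2.MORPH_CLOSE,np.ones((3,3)));T[n]=m
    cv2.imwrite(f"pics/k_{n}.png",cv2.resize(np.hstack([p[:,:,::-1],np.repeat(m[...,None]*255,3,2)]),None,fx=10,fy=10,interpolation=cv2.INTER_NEAREST))
def cost(v,cams):
    return sum(((render(n,[box(v[0],v[1],v[2],.054,.032,.003,.049)],roiK[n])-T[n])**2).sum() for n in cams)
for cams in(["top"],["side"],["top","side"]):
    best=None
    for a in np.radians([95,110,125]):
        r=minimize(cost,[.448,-.31,a],args=(cams,),method="Nelder-Mead",options=dict(initial_simplex=np.array([[.448,-.31,a],[.456,-.31,a],[.448,-.302,a],[.448,-.31,a+.2]])))
        if best is None or r.fun<best.fun:best=r
    print("knob",cams,best.x[:2],np.degrees(best.x[2]),best.fun)
roiS={"top":(198,210,26,26),"side":(243,158,26,32)}
for n,(x,y,w,h) in roiS.items():
    p=I[n][y:y+h,x:x+w]; T[n]=np.clip((p[...,0]-p[...,2]-20)/40,0,1)
    cv2.imwrite(f"pics/m_{n}.png",cv2.resize(np.hstack([p[:,:,::-1],np.repeat(T[n][...,None]*255,3,2)]),None,fx=12,fy=12,interpolation=cv2.INTER_NEAREST))
def sp(x,y,a,n):
    b=[box(x,y,a,.024,.006,.099,.133),box(x,y,a+np.pi/2,.024,.006,.099,.133),box(x,y,a,.009,.009,.099,.133),box(x,y,a,.004,.004,.133,.139)]
    return render(n,b,roiS[n])
def cs(v,cams): return sum(((sp(*v,n)-T[n])**2).sum() for n in cams)
for cams in(["top"],["side"],["top","side"]):
    for d in range(0,90,10):
        a=np.radians(d)
        r=minimize(lambda q:cs([q[0],q[1],a],cams),[.49,.198],method="Nelder-Mead",options=dict(initial_simplex=np.array([[.486,.196],[.494,.196],[.49,.203]])))
        print(cams,d,np.round(r.x,4),round(r.fun,2))
E
python3 run1.py; python3 -c "
import cv2,numpy as np
a=[cv2.imread(f'pics/{k}.png') for k in('m_top','m_side')]
h=max(x.shape[0] for x in a)
w=[cv2.copyMakeBorder(x,0,h-x.shape[0],0,0,cv2.BORDER_CONSTANT) for x in a]
cv2.imwrite('pics/m.png',cv2.resize(np.hstack(w),(800,int(800*h/sum(x.shape[1] for x in a)))))"
```

```text
0.3
knob ['top'] [ 0.44672972 -0.30682966] 114.4546424582952 3.4450657439446353
knob ['side'] [ 0.44763845 -0.3081694 ] 112.6957204689944 28.48373394848136
knob ['top', 'side'] [ 0.44745248 -0.30772803] 113.62621613020426 34.84710495963091
['top'] 0 [0.4912 0.2   ] 11.88
['top'] 10 [0.4883 0.1982] 14.0
['top'] 20 [0.4905 0.1975] 14.52
['top'] 30 [0.4897 0.2003] 12.81
['top'] 40 [0.4897 0.2005] 8.13
['top'] 50 [0.4896 0.2008] 3.57
['top'] 60 [0.4898 0.2011] 2.59
['top'] 70 [0.4896 0.2008] 4.37
['top'] 80 [0.4905 0.2004] 8.7
['side'] 0 [0.4891 0.2001] 8.29
['side'] 10 [0.4891 0.2011] 10.07
['side'] 20 [0.4893 0.2007] 11.21
['side'] 30 [0.4892 0.2013] 9.0
['side'] 40 [0.4893 0.1998] 7.2
['side'] 50 [0.4895 0.1995] 6.21
['side'] 60 [0.4892 0.201 ] 6.78
['side'] 70 [0.4892 0.2012] 8.11
['side'] 80 [0.4891 0.201 ] 8.64
['top', 'side'] 0 [0.4894 0.1998] 20.82
['top', 'side'] 10 [0.4887 0.1989] 24.97
['top', 'side'] 20 [0.489 0.2  ] 26.45
['top', 'side'] 30 [0.4892 0.201 ] 21.95
['top', 'side'] 40 [0.4892 0.2009] 15.47
['top', 'side'] 50 [0.4893 0.2005] 10.21
['top', 'side'] 60 [0.4892 0.2009] 9.55
['top', 'side'] 70 [0.4892 0.2005] 13.24
['top', 'side'] 80 [0.4894 0.1994] 18.38[ WARN:0@0.995] global loadsave.cpp:1063 imwrite_ Unsupported depth image for selected encoder is fallbacked to CV_8U.
```

View pics/m.png

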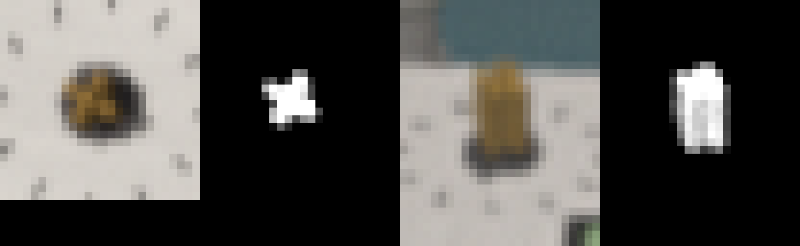

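View pics/m_top.png

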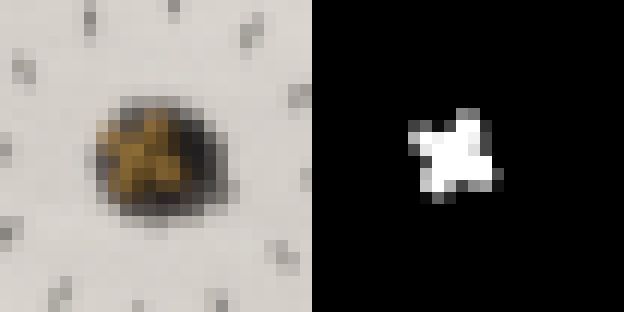

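View pics/k_side.png

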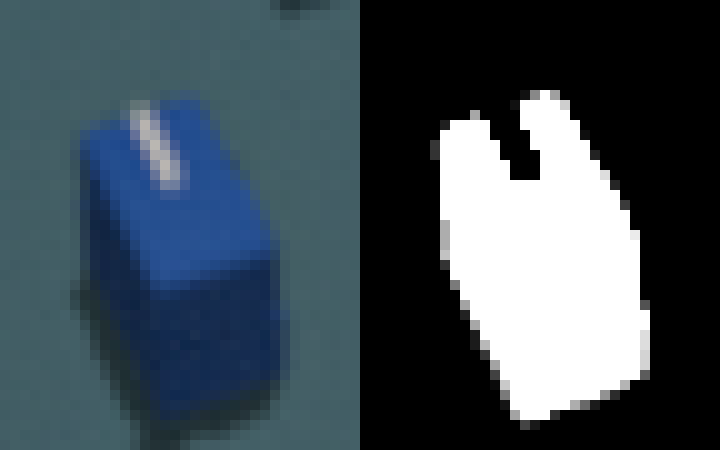

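```bash
cat >> h.py <<'E'
def R(deg):
    t=np.radians(deg);c,s=np.cos(t),np.sin(t)
    return np.array([[0,c,s],[0,s,-c],[-1,0,0.]])
def st(m=""):
    print(m,"t",round(manip.current_time(),2),"p",np.round(manip.current_ee_pos(),4),"F",np.round(manip.current_force(),1),"M",np.round(manip.current_ft_torque(),2),"g",round(float(manip.current_grip_width()),3))
E
python3 - <<'E'
from h import *
for t in(24,204): print("g",t,[np.round(manip.inverse_kinematics([.447,-.3075,z],R(t)),2) for z in(.23,.012)])
for t in(-33,57,147,-123): print("p",t,[np.round(manip.inverse_kinematics([.4893,.2005,z],R(t)),2) for z in(.23,.12)])
E
```

```text
g 24 [array([-0.69,  0.34,  1.67, -0.  ,  1.13, -1.11]), array([-0.69,  0.66,  1.81, -0.  ,  0.68, -1.11])]
g 204 [array([-0.69,  0.34,  1.67, -0.  ,  1.13,  2.03]), array([-0.69,  0.66,  1.81, -0.  ,  0.68,  2.03])]
p -33 [array([ 0.3 ,  0.31,  1.71, -0.  ,  1.12,  0.88]), array([ 0.3 ,  0.46,  1.8 , -0.  ,  0.88,  0.88])]
p 57 [array([ 0.3 ,  0.31,  1.71, -0.  ,  1.12, -0.69]), array([ 0.3 ,  0.46,  1.8 , -0.  ,  0.88, -0.69])]
p 147 [array([ 0.3 ,  0.31,  1.71, -0.  ,  1.12, -2.26]), array([ 0.3 ,  0.46,  1.8 , -0.  ,  0.88, -2.26])]
p -123 [array([ 0.3 ,  0.31,  1.71, -0.  ,  1.12,  2.45]), array([ 0.3 ,  0.46,  1.8 , -0.  ,  0.88,  2.45])]
```

```bash
python3 - <<'E'
from h import *
k=[.447,-.3075]
manip.move_ptp(k+[.2],R(24)); st("above")
manip.move_l(k+[.07]); 
manip.move_l(k+[.012],max_speed=.08); st("down")
p,d=manip.grab_frame("side"); cv2.imwrite("pics/s1.png",cv2.resize(p[220:360,150:330,::-1],None,fx=4,fy=4))
E
```

```text
above t 3.24 p [ 0.4473 -0.307   0.2   ] F [-0.2 -0.3 -0.4] M [-0.03 -0.03 -0.05] g 1.0
down t 5.13 p [ 0.4472 -0.3077  0.0123] F [-0.9 -0.5  0.4] M [-0.05  0.02 -0.03] g 0.999
```

View pics/s1.png

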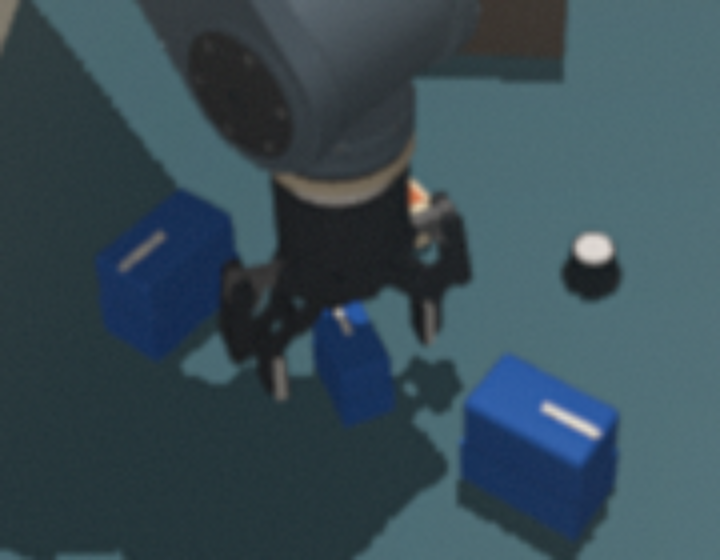

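The open fingers straddle the small knob (crop px 350,370), clear of both big ones. I'm closing and lifting.

```bash
python3 - <<'E'
from h import *
manip.set_gripper(0.0,70); st("grip")
manip.move_l([.447,-.3075,.20],max_speed=.2); st("lift")
manip.move_ptp([.4893,.2005,.19],R(57)); st("over")
p,d=manip.grab_frame("side"); cv2.imwrite("pics/s2.png",cv2.resize(p[100:240,170:350,::-1],None,fx=4,fy=4)); np.savez("side2.npz",p=p,d=d)
E
```

```text
grip t 5.72 p [ 0.4472 -0.3076  0.0123] F [-0.3  0.8  3.8] M [0.06 0.03 0.06] g 0.367
lift t 6.82 p [ 0.4465 -0.3071  0.1989] F [-0.7 -0.4 -0.9] M [0.04 0.   0.02] g 0.363
over t 8.67 p [0.4896 0.1998 0.19  ] F [0.5 0.3 0.1] M [ 0.01 -0.04  0.  ] g 0.366
```

View pics/s2.png

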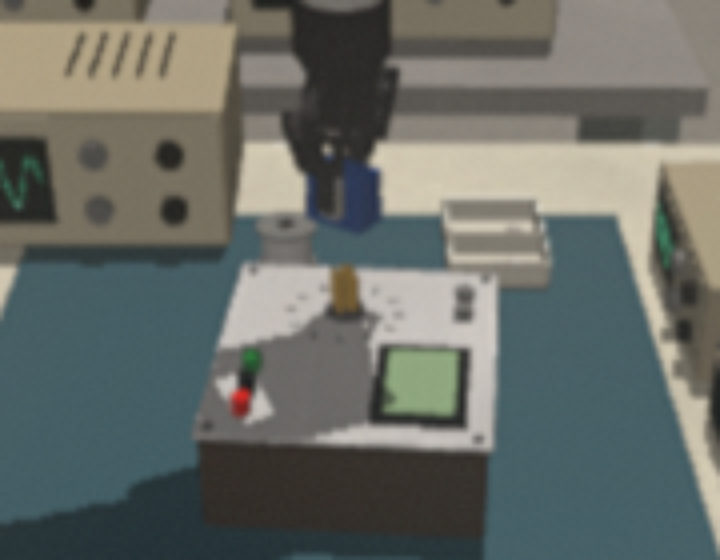

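```bash
python3 - <<'E'
from h import *
x,y=.4893,.2005
manip.move_l([x,y,.152],R(57),max_speed=.1); st()
for z in(.146,.142,.139,.137):
    manip.move_l([x,y,z],max_speed=.03); manip.dwell(.1); st(z)
    if np.linalg.norm(manip.current_force())>6: break
E
```

```text
t 9.25 p [0.4895 0.2004 0.1522] F [-0.2 -0.  -0.7] M [ 0.01  0.01 -0.02] g 0.366
0.146 t 9.7 p [0.4894 0.2005 0.1462] F [-0.  -0.  -0.6] M [ 0.02  0.03 -0.03] g 0.371
0.142 t 10.08 p [0.4893 0.2005 0.142 ] F [ 0.1  0.4 -1. ] M [-0.01  0.04 -0.03] g 0.364
0.139 t 10.43 p [0.4894 0.2005 0.139 ] F [ 0.7 -0.9  0.5] M [-0.09 -0.22  0.02] g 0.369
0.137 t 10.78 p [0.4894 0.2004 0.1369] F [ 2.3 -2.5 -1.8] M [-0.36 -0.47  0.08] g 0.366
```

```bash
python3 - <<'E'
from h import *
x,y=.4898,.2000
for i,z in enumerate((.137,.136,.134,.132,.130,.128)):
    manip.move_l([x,y,z],max_speed=.03); manip.dwell(.08); st(z)
    F=manip.current_force()
    x+=np.clip(F[0]*.0003,-.0006,.0006); y+=np.clip(F[1]*.0003,-.0006,.0006)
    if np.linalg.norm(F)>9: break
print(x,y)
E
```

```text
0.137 t 11.12 p [0.4896 0.2001 0.137 ] F [ 0.3 -0.9 -0.4] M [-0.11 -0.05  0.02] g 0.366
0.136 t 11.45 p [0.4898 0.1998 0.136 ] F [ 0.   0.2 -0.7] M [ 0.04 -0.02  0.  ] g 0.368
0.134 t 11.78 p [0.4899 0.1998 0.134 ] F [ 0.1  0.4 -0.5] M [0.03 0.02 0.03] g 0.362
0.132 t 12.12 p [0.4899 0.1999 0.132 ] F [ 0.8 -0.  -0.8] M [-0.06  0.06 -0.  ] g 0.366
0.13 t 12.45 p [0.4901 0.1998 0.1299] F [-1.  -0.9 -1.2] M [-0.13  0.1   0.01] g 0.364
0.128 t 12.78 p [0.49   0.1997 0.128 ] F [ 0.4  1.2 -0.2] M [-0.04 -0.02  0.03] g 0.367
0.49000698589148634 0.19995819502223375
```

Meshed freely and sliding on. I'm pressing home now and watching for the spring, then the stop.

```bash
python3 - <<'E'
from h import *
x,y,z=.4900,.1998,.128
while z>.108:
    z-=.001
    manip.move_l([x,y,z],max_speed=.03); manip.dwell(.06); st(round(z,4))
    if manip.current_force()[2]>18: break
p,d=manip.grab_frame("side"); cv2.imwrite("pics/s3.png",cv2.resize(p[100:240,170:350,::-1],None,fx=4,fy=4))
E
```

```text
0.127 t 13.09 p [0.49   0.1998 0.127 ] F [-0.  -0.7 -0.7] M [-0.11  0.04  0.02] g 0.366
0.126 t 13.4 p [0.4901 0.1998 0.1262] F [-0.3 -1.1  2.5] M [-0.17  0.14  0.02] g 0.362
0.125 t 13.71 p [0.4901 0.1998 0.1251] F [-0.6 -0.5  3.8] M [-0.21  0.17  0.01] g 0.366
0.124 t 14.02 p [0.4901 0.1998 0.124 ] F [-1.4 -0.2  4. ] M [-0.13  0.12  0.04] g 0.368
0.123 t 14.32 p [0.4901 0.1998 0.123 ] F [-0.3 -1.   4. ] M [-0.16  0.13  0.  ] g 0.368
0.122 t 14.63 p [0.4901 0.1998 0.122 ] F [-1.  -0.1  4.5] M [-0.2   0.08  0.01] g 0.368
0.121 t 14.94 p [0.49   0.1998 0.121 ] F [ 0.1 -0.3  4.2] M [-0.15  0.11  0.03] g 0.37
0.12 t 15.25 p [0.4901 0.1998 0.1201] F [-0.2 -1.1  5.7] M [-0.19  0.16  0.04] g 0.363
0.119 t 15.56 p [0.4901 0.1998 0.1191] F [-1.5 -0.7  6.2] M [-0.18  0.2  -0.03] g 0.364
0.118 t 15.87 p [0.4901 0.1998 0.1182] F [-0.5 -1.1  7.2] M [-0.2   0.17 -0.03] g 0.365
0.117 t 16.18 p [0.4902 0.1998 0.1176] F [-2.9 -1.9 10.6] M [-0.32  0.38  0.05] g 0.365
0.116 t 16.48 p [0.4904 0.1999 0.1172] F [-4.7 -3.1 19.3] M [-0.56  0.79  0.06] g 0.366
```

View pics/s3.png

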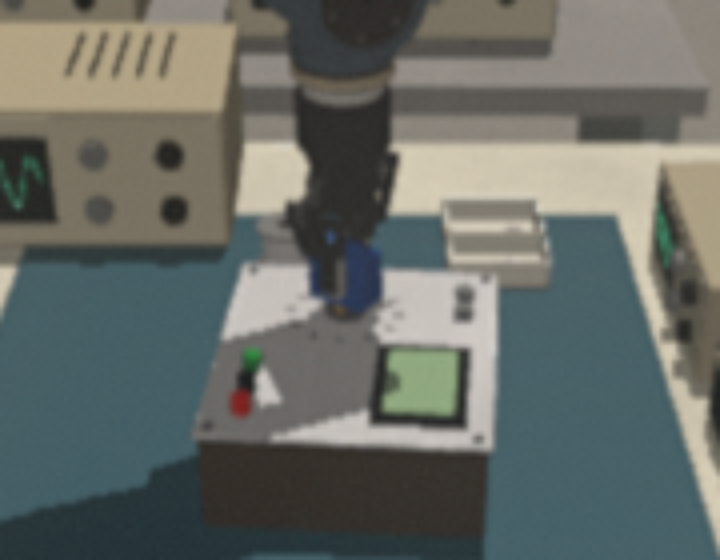

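```bash
python3 - <<'E'
from h import *
manip.dwell(.6); st("hold"); manip.dwell(.6); st("hold"); 
F=manip.current_force()
if F[2]>13: manip.sign_off(); print("signed")
E
```

```text
hold t 17.13 p [0.4904 0.1998 0.1172] F [-4.3 -2.9 18.3] M [-0.56  0.79  0.05] g 0.369
hold t 17.73 p [0.4904 0.1999 0.1173] F [-5.  -2.4 19. ] M [-0.55  0.84  0.04] g 0.366
the job is handed in; nothing more can be done
signed
```

The smallest blue knob is on the spindle, fully home and held down against the stop. I handed the job in at about 17.7 s with the knob still gripped.

- **Pick-up:** I gripped the knob across its 32 mm width with a grip effort of 70 N. The side picture before closing showed the fingers clear of both larger look-alikes.
- **Fitting:** I turned the knob to the spindle angle I measured in the pictures (about 57°). A sideways force of about 3 N built up as it went on, and a shift of about 0.7 mm cleared it. It then slid down with about 1 N or less of axial force until the tip met the socket floor at TCP height 0.126 m, which is where I expected it.
- **Pressing:** The force rose from about 4 N to 7 N over the next 8 mm, matching the spring, then climbed steeply at the stop, around 0.118 m.
- **Last checks:** Over 1.2 s the push held at 18 to 19 N, with height and grip width unchanged. A sideways force of about 5 N remains. The last picture shows the knob seated low over the bushing.

No check failed or disagreed. I never read the spindle's travel directly, so I am inferring it from height and force. I did not take a final picture of the loose things by the pick-up spot; I noticed no contact with any of them.

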